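# Seat the tested board in its dock and flip the dock's status flag

### The arm

A 6-joint arm with a two-finger parallel gripper is mounted at the origin on a cart in front of the work surface, level with it; the furniture and walls round the work are solid. World frame = base frame: x ahead of the robot, y to its left, z up, the work surface at z = 0. Lengths are in m, angles in degrees, forces in N, time in s.
With the tool pointing down it reaches from about 0.35 to 0.925 m from the base axis. Payload 6.4 kg.
Tool frame: the origin (TCP) lies at the very end of the fingers, on their centre line; the grasp point (between the pads) lies ctrl.grip_point_offset behind it (ctrl.grip_point_offset is the distance from the TCP to the grasp point, in m); y points along the fingers, x is the direction in which the jaws open and shut, and the axes are right-handed (so a half turn about y gives the same grasp; the last joint's range is limited). The gripper opens to 94 mm and grips with 3 to 60 N. Pads are 16 mm wide; open, the fingers measure 119 mm over their backs; the gripper's body (75 mm by 177 mm) begins 78 mm behind the grasp point.
Start: joints at [62.217, 14.043, 89.255, -0, 76.702, -9.975], TCP at [0.199, 0.619, 0.205] pointing down, gripper open.
Joint ranges: [-179.41, 179.41], [-58.25, 129.5], [7.25, 145.43], [-54.29, 234.29], [11.92, 165.04], [-157.13, 157.13]. Speed limits (degrees/s): [147.25, 147.25, 180, 180, 180, 180].

### API

Orientations are given as a 3x3 rotation matrix whose columns are the frame's x, y, z axes.
In Python, from bench import ctrl, capture, camera_model, find_in, landmark_of gives the robot as it stands. The module is installed in compiled form; this text tells all that it offers.
- The arm moves only by the tool servo_tool, never from a script. Its argument "targets" is text: rows parted by semicolons, each of 6 numbers parted by spaces: the shift along the tool's x, y, z in cm, then the turn, a rotation vector about the tool's x, y, z in degrees. A call has 1 to 8 rows; each row is the pose to reach, as a shift and turn from the pose commanded when the call began, along the tool's axes at that moment; what a row does not reach only later rows make up. A row lasts 1/8 s, in which the tool goes at most 62.5 mm and 10.7 degrees, less where a joint would pass 70% of its speed; a pose out of reach is approached as far as the arm can. A call with a gripper value outside its range is refused whole. "grip" is the finger opening in cm, from 0 to 9.4, set as the call begins (left out, the last holds). The fingers move at their own pace and stop on an object; "squeeze" is the grip in N (left out, the last holds). Time passes only in rows, so rows that repeat a pose let the fingers close. It gives the time, the measured TCP pose, the force and the opening at its end, in the units of the state.
- ctrl.get_state(): the state, without advancing time (a new reading comes with each control period).
- capture(name): name is "scene" or "top" or "wrist"; returns the picture (384x512x3 uint8, red, green, blue); there is no depth.
- camera_model(name): a dict with "intrinsics" (3x3 intrinsics, pixels), "xyz" and "rotation" of the camera in the world. Camera axes: x right, y up, looking along -z (the intrinsics and any distortion apply to the point x, -y, -z); pixel columns grow to the right and rows downward; lengths in m; the calibration is good to about 2 mm. A picture is of the moment at which its call begins: read the wrist's pose just before it. camera_model takes no time and is no camera call; for the wrist camera it gives the pose at the moment of the call.
- ctrl.job_done(): hands the job in, once; it reports no verdict.
Trained networks look in the newest picture that a camera, given by its name, has taken for a name from the list of things; names that differ only in an ending like _2 or _b are one class to them, and where a whole thing is asked for, a point or a joint stands for the part that bears it (a point fixed in the world has none). Each returns a list of dicts, best first, with "conf" (0 to 1); they miss things now and then, are a little off and sometimes report something else, mostly with a low value. They report only what shows in the picture. A call takes as long as a camera call.
- find_in(query, camera): "xy" ([column, row] in pixels, amid what is visible of it).
- landmark_of(query, camera): "xy" ([column, row] in pixels: a listed point, or the origin of a listed thing).
The state is a dict: "time_s": time; "joint_pos": joint angles; "dq": joint speeds; "joint_efforts": joint torques, N m; "ee_pos": TCP position; "eef_rot": TCP orientation; "ft_force": force on the tool from outside, world axes, zero at the start; "moment": the same for the moment, N m; "opening": finger opening in m.
Only numpy, scipy, OpenCV 4.12 (cv2) and the standard library are available. Lean on these libraries where they do the work, as an engineer would, in place of code of your own. Each camera call takes 0.05 s, during which the arm holds its last target. There are 200 camera calls.

### The job

Of the two boards sticking out of their test docks, the one with the tall black socket strips and two pale pillars has passed its test. Push it with a fingertip along its guides until it is fully home against the connector, then flip that dock's hinged flag, which has an upright lug for the finger, up and over its pin through the full half turn, so that it lies flat across the mouth with the tick showing and the lug keeps the board in. Push, do not pick up: the board must not be lifted out of its guides, and the other dock's board and flag and the things lying around must be left as they are.

Things in the scene. Friction and masses are not known exactly. Their poses are not given: they have to be found in the camera images.
- dock_a: fixed test dock of the tested board: aluminium base 4 mm thick, black card guides either side (walls 18 mm high, inner faces 100 mm apart, x -54 to 56 mm), black edge connector at the back. Origin: on the worktop under the centre of a board that is fully home (to 0.5 mm). x points from the mouth into the dock, y to the left, z up
- dock_a_stop (a point): middle of the connector face that the board's back edge meets when home; dock x 53, z 9 mm. Axes as the dock's
- dock_a_mouth (a point): middle of the dock's mouth on the worktop, dock x -54 mm. In front of it the worktop is bare from dock y -50 to +60 mm. Right of that a 4 mm base strip (y -72 to -50) carries the flag on two posts 41 mm high, at x -122 to -116 and -54 to -48 mm, y -66 to -50 mm
- board_socket: tested green circuit board, 105 (x) x 96 (y) mm, 85 g, with black socket strips 13 mm high forming a U and two pale pillars 24 mm high, all at least 15 mm behind its front edge. Origin: centre, 2 mm below the underside of the bare board, 6 mm above the worktop; x points out of the dock (gold edge contacts inwards). Slides lightly, 2 mm play each side
- board_socket_front (a point): middle of that board's front edge, the edge to push: 2 mm thick, 9 mm above the worktop, 52.5 mm from the board's centre. Starts 26 to 42 mm short of home and stands free of the guides
- flag_a (a joint): flag of dock_a, rad. 0: leaf level, to the right of the pin (dock -y), ring on top, lug upright. pi/2: leaf upright. pi: leaf level to the left, across the mouth, tick on top, lug hanging. Starts at 0 to 0.2, stops at 0 and pi. Friction hinge, 0.04 N m: stays where it is left; about 3 N at the lug turns it
- flag_a_hinge (a point): point on the pin's axis abreast of the lug: dock x -63, y -58 mm, 34 mm above the worktop. The pin is parallel to dock x. Axes as the dock's
- flag_a_lug (a point): middle of the lug, a tab 12 mm wide (dock x -69 to -57), 5 mm thick, on the board's side of the leaf with 7 mm between. At joint 0 it stands upright 17 to 22 mm right of the pin's axis, its top 27 mm above the axis; this point is 18 mm above. Its right side is free. Turned over, it hangs 4.5 mm in front of a board that is home and keeps it in; a board sticking out holds it up
- flag_a_leaf (a point): middle of the leaf, 42 mm from the pin's axis: steel plate 3 mm thick, 36 mm wide (dock x -112 to -76), reaching 68 mm from the axis; a dark hollow ring on one face, a dark tick on the other. Its y axis points along the leaf towards the pin, its z axis out of the ring face
- dock_b: the other dock, the same in every way, with the board that has only low parts; leave it alone. It may stand left or right of dock_a
- board_plain: the other green circuit board, 105 x 96 mm, only small parts at most 11 mm high on it; sticks out of dock_b in the same way; leave it alone
- flag_b (a joint): flag of dock_b, values as flag_a; leave it alone
- tin_green: loose white tin with a green lid, 38 mm across, 50 mm high, between the docks; origin under its centre; leave alone
- flux_pen: loose white and green pen, 12 x 122 x 14 mm, lying at the left; leave alone
- solder_spool: loose spool of solder, 64 x 80 x 37 mm, at the left; leave alone
- tweezers: loose black tweezers, 20 x 120 x 9 mm, lying at the right; leave alone
- memory_stick: loose small memory stick, 18 x 51 x 8 mm, at the back right; leave alone

How it is judged (in metres and radians):
On the way, in this order (a step that is already met when the one before it is completed fails the run):
1. the board with the socket strips is fully home in its dock (x of board_socket in the frame of dock_a above -0.003 m), for 0.2 s.
2. its flag has been turned right over (value of joint flag_a above 3.06 rad and x of board_socket in the frame of dock_a above -0.003 m), for 0.2 s.
At the end, for the whole second after the job is handed in: the board with the socket strips lies level in its guides within 3 mm of the connector, its dock's flag is within 0.08 rad of flat across the mouth (joint above 3.06) and still; the other board and flag are where they were (all of step 2 and velocity of joint flag_a below 0.05 rad/s and linear speed of board_socket below 0.01 m/s and angle between board_socket's own z axis and vertical below 0.06 rad and z of board_socket in the frame of dock_a below 0.01 m and value of joint flag_b below 0.35 rad and distance of board_plain from where it was at the start of the episode below 0.008 m); the robot touches nothing.
It fails at once if the board was lifted out of its guides (z of board_socket in the frame of dock_a above 0.02 m or angle between board_socket's own z axis and vertical above 0.25 rad).
It fails at once if the other dock's board was moved more than 8 mm (distance of board_plain from where it was at the start of the episode above 0.008 m).
It fails at once if the other dock's flag was turned (value of joint flag_b above 0.35 rad).
It fails at once if a thing lying around was moved more than 25 mm (distance of any of tin_green, flux_pen, solder_spool, tweezers, memory_stick from where it was at the start of the episode above 0.025 m).
It also fails if it takes over 54 s, if anything falls off the work surface, if the arm or the gripper's body presses on something with over 40 N, if the wrist force passes 120 N, or if a joint passes its speed limit or range.

## Working session

There is one attempt and no reset: what is moved stays moved. The work goes in short steps, Python scripts to look and compute and a tool call to move; the robot and the scene stay as the last step left them, time stands still between calls to the robot, and variables do not carry over. Pictures are saved under pics/ and viewed, about 8 in all and at most 12, crops included, and the job is handed in when it is done.

Besides the shell and the picture viewer there is one more tool, called after "Call:" as name(argument=value, ...) on one line, values as JSON. servo_tool: Moves the arm, as the interface text tells. Its arguments: {"type":"object","properties":{"targets":{"type":"string"},"grip":{"type":"number"},"squeeze":{"type":"number"}},"required":["targets"]}

```bash
mkdir -p pics; cat > h.py <<'E'
import numpy as np, cv2
from bench import ctrl, capture, camera_model, find_in, landmark_of
def save(n,f):
    im=capture(n); cv2.imwrite('pics/'+f,im[:,:,::-1]); return im
def ray(cam,xy,z,m=None):
    m=m or camera_model(cam); K=np.array(m['intrinsics']);R=np.array(m['rotation']);c=np.array(m['xyz'])
    d=np.linalg.inv(K)@np.array([xy[0],xy[1],1.]); d=R@np.array([d[0],-d[1],-d[2]])
    return c+d*(z-c[2])/d[2]
def proj(cam,p,m=None):
    m=m or camera_model(cam); K=np.array(m['intrinsics']);R=np.array(m['rotation']);c=np.array(m['xyz'])
    q=R.T@(np.array(p)-c); u=K@np.array([q[0],-q[1],-q[2]]); return u[:2]/u[2]
E
python3 - <<'E'
from h import *
np.set_printoptions(precision=4,suppress=True)
s=ctrl.get_state(); print(s['time_s'],s['ee_pos'],s['eef_rot'],ctrl.grip_point_offset)
a=save('scene','s0.png'); b=save('top','t0.png')
cv2.imwrite('pics/st0.png',np.vstack([a,b])[:,:,::-1])
m=camera_model('top'); print(m)
Z=dict(dock_a=0,dock_a_stop=.009,dock_a_mouth=0,board_socket=.006,board_socket_front=.009,flag_a_hinge=.034,flag_a_lug=.052,flag_a_leaf=.034,board_plain=.006,tin_green=0)
for c in('top','scene'):
  for q,z in Z.items():
    for r in landmark_of(q,c)[:3]: print(c,q,round(r['conf'],2),np.round(r['xy'],1),ray(c,r['xy'],z))
print(ctrl.get_state()['time_s'])
E
```

```text
0.0 [0.1985 0.6183 0.2044] [[ 0.3058 -0.0009 -0.9521]
 [ 0.9521 -0.0017  0.3058]
 [-0.0019 -1.      0.0003]] 0.0188
{'intrinsics': array([[452.2852,   0.    , 261.6982],
       [  0.    , 452.2852, 186.7141],
       [  0.    ,   0.    ,   1.    ]]), 'xyz': array([0.2765, 0.0064, 1.3043]), 'rotation': array([[-0.0197,  0.9814, -0.191 ],
       [-0.9997, -0.0165,  0.0182],
       [ 0.0147,  0.1913,  0.9814]])}
top dock_a 0.78 [197.5 171.4] [0.5796 0.1708 0.    ]
top dock_a 0.71 [295.1 182.4] [ 0.5416 -0.1165  0.    ]
top dock_a_stop 0.79 [295.4 161.3] [ 0.6034 -0.1187  0.009 ]
top dock_a_mouth 0.7 [296. 185.] [ 0.5338 -0.1189  0.    ]
top board_socket 0.63 [297.1 195.3] [ 0.5019 -0.1205  0.006 ]
top board_socket 0.19 [139.9 231.5] [0.4046 0.333  0.006 ]
top board_socket_front 0.93 [299. 213.] [ 0.4494 -0.1239  0.009 ]
top board_socket_front 0.56 [298.8 191.3] [ 0.5131 -0.1255  0.009 ]
top flag_a_hinge 0.82 [321.4 199.9] [ 0.4825 -0.1866  0.034 ]
top flag_a_lug 0.81 [328.2 199.4] [ 0.4807 -0.2031  0.052 ]
top flag_a_leaf 0.94 [336.  210.6] [ 0.4511 -0.2268  0.034 ]
top flag_a_leaf 0.23 
[... 514 characters left out ...]

scene board_socket 0.92 [263.  224.2] [ 0.5043 -0.1107  0.006 ]
scene board_socket 0.64 [356.8 266.5] [ 0.6543 -0.3402  0.006 ]
scene board_socket_front 0.72 [228.6 157.9] [0.5308 0.1624 0.009 ]
scene board_socket_front 0.7 [194.1 122.5] [0.4999 0.3696 0.009 ]
scene board_socket_front 0.68 [250.7 231.7] [ 0.4613 -0.1186  0.009 ]
scene flag_a_hinge 0.63 [268.1 238.4] [ 0.484  -0.1736  0.034 ]
scene flag_a_lug 0.88 [272.  241.8] [ 0.4815 -0.1972  0.052 ]
scene flag_a_leaf 0.74 [263.3 231. ] [ 0.4842 -0.1472  0.034 ]
scene board_plain 0.76 [230.7 161.8] [0.5303 0.1466 0.006 ]
scene board_plain 0.58 [195.  122.3] [0.5041 0.3725 0.006 ]
scene tin_green 0.56 [285. 178.] [0.6501 0.0124 0.    ]
1.1
```

View pics/st0.png

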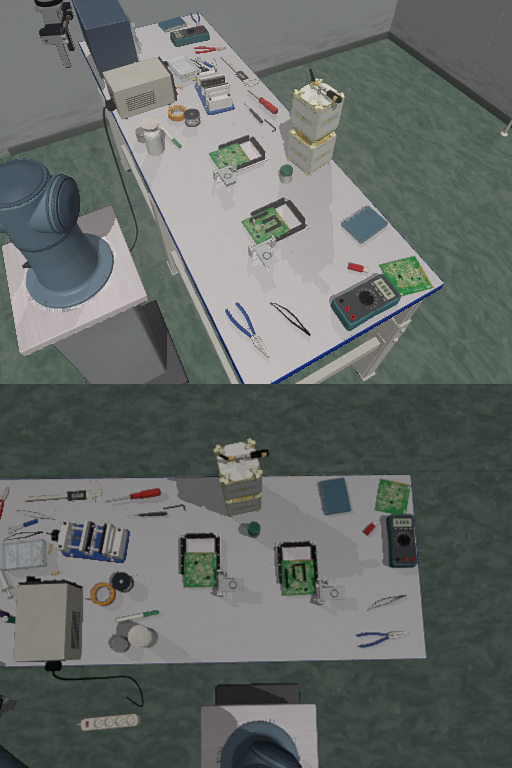

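The tested board is in the right-hand dock, around top pixel (297,573-384). Dock A's origin is near (0.545, -0.118), nearly aligned with world x. Next I'll move in for a close look.

Call:
servo_tool(targets="0 -6 0 0 0 0;0 -12 0 0 0 0;-23.5 -12 -30.8 0 -18 0;-23.5 -12 -30.8 0 -18 0;-23.5 -12 -30.8 0 -18 0;-23.5 -12 -30.8 0 -18 0;-23.5 -12 -30.8 0 -18 0;-23.5 -12 -30.8 0 -18 0", grip=0)

```text
time_s: 2.1
ee_pos: [0.4134, 0.3101, 0.3257]
eef_rot: [[-0.004, 0.001, -1.0], [1.0, 0.0, -0.004], [0.0, -1.0, -0.001]]
ft_force: [0.9, 0.1, -1.0]
opening: 0.0173
```

Call:
servo_tool(targets="-43 0 0 0 0 0;-43 0 0 0 0 0;-43 0 0 0 0 0;-43 0 0 0 0 0;-43 0 0 0 0 0;-43 0 0 0 0 0;-43 0 0 0 0 0;-43 0 0 0 0 0")

```text
time_s: 3.1
ee_pos: [0.4136, -0.121, 0.3253]
eef_rot: [[0.003, -0.001, -1.0], [1.0, 0.0, 0.003], [0.0, -1.0, 0.001]]
ft_force: [-0.5, 0.6, -0.1]
opening: 0.0008
```

```bash
python3 - <<'E'
from h import *
np.set_printoptions(precision=4,suppress=True)
s=ctrl.get_state(); print(s['time_s'],s['ee_pos'],s['dq'])
m=camera_model('wrist'); save('wrist','w0.png'); print(m['xyz'],m['rotation'][:,2])
Z=dict(dock_a=0,dock_a_stop=.009,dock_a_mouth=0,board_socket=.006,board_socket_front=.009,flag_a_hinge=.034,flag_a_lug=.052,flag_a_leaf=.034)
for q,z in Z.items():
    for r in landmark_of(q,'wrist')[:2]: print(q,round(r['conf'],2),np.round(r['xy'],1),ray('wrist',r['xy'],z,m))
E
```

```text
3.1 [ 0.4136 -0.121   0.3253] [ 4.4881 -1.1565  0.7337  1.0379  0.7967  1.7067]
[ 0.3326 -0.1209  0.5049] [-0.2796  0.0003  0.9601]
dock_a 0.91 [415.3 243. ] [0.5867 0.1626 0.    ]
dock_a_mouth 0.44 [200.8 196.2] [ 0.4975 -0.2163  0.    ]
board_socket 0.9 [255.7 203.3] [ 0.5085 -0.1225  0.006 ]
board_socket_front 0.62 [254.4 176.7] [ 0.461  -0.1245  0.009 ]
flag_a_hinge 0.81 [218.7 190.8] [ 0.4774 -0.181   0.034 ]
flag_a_lug 0.76 [201.6 199.6] [ 0.486  -0.2055  0.052 ]
flag_a_leaf 0.71 [191.2 175.1] [ 0.4517 -0.223   0.034 ]
flag_a_leaf 0.68 [420.  236.9] [0.5585 0.1497 0.034 ]
```

View pics/w0.png

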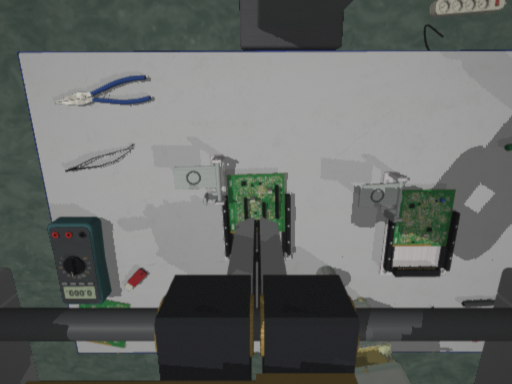

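Call:
servo_tool(targets="-3 6 2 0 0 0;-3 12 2 0 0 0;-3 17 2 0 0 0;-3 17 2 0 0 0")

```text
time_s: 4.05
ee_pos: [0.3915, -0.146, 0.1518]
eef_rot: [[-0.004, -0.007, -1.0], [1.0, 0.005, -0.004], [0.005, -1.0, 0.007]]
ft_force: [0.7, 0.7, -0.6]
opening: 0.0004
```

```bash
python3 - <<'E'
from h import *
np.set_printoptions(precision=4,suppress=True)
s=ctrl.get_state(); print(s['time_s'],s['ee_pos'],s['dq'])
m=camera_model('wrist'); im=save('wrist','w1.png'); print(m['xyz'],m['rotation'][:,2])
import pickle; pickle.dump(m,open('w1.pkl','wb'))
cv2.imwrite('pics/w1c.png',cv2.resize(im[90:330,110:410],None,fx=2.5,fy=2.5,interpolation=cv2.INTER_CUBIC)[:,:,::-1])
Z=dict(dock_a=0,dock_a_stop=.009,dock_a_mouth=0,board_socket=.006,board_socket_front=.009,flag_a_hinge=.034,flag_a_lug=.052,flag_a_leaf=.034)
for q,z in Z.items():
    for r in landmark_of(q,'wrist')[:2]: print(q,round(r['conf'],2),np.round(r['xy'],1),ray('wrist',r['xy'],z,m))
E
```

```text
4.05 [ 0.3915 -0.146   0.1518] [ 0.2806 -2.8152 -6.243   0.0205  1.4935 -0.0882]
[ 0.3118 -0.1475  0.332 ] [-0.273  -0.0067  0.962 ]
dock_a 0.97 [497.5 313.2] [0.5724 0.1599 0.    ]
board_socket 0.77 [275.2 270.4] [ 0.5079 -0.1227  0.006 ]
board_socket 0.28 [198.7 274.5] [ 0.5134 -0.2133  0.006 ]
board_socket_front 0.72 [273.3 232.5] [ 0.458 -0.126  0.009]
flag_a_hinge 0.79 [219.2 263.6] [ 0.4829 -0.185   0.034 ]
flag_a_lug 0.55 [198.9 272.4] [ 0.4825 -0.2037  0.052 ]
flag_a_lug 0.15 [185.3 238.2] [ 0.4446 -0.2152  0.052 ]
flag_a_leaf 0.92 [182.6 242.8] [ 0.4585 -0.2227  0.034 ]
flag_a_leaf 0.34 [365.8 363. ] [ 0.6154 -0.0143  0.034 ]
```

View pics/w1c.png

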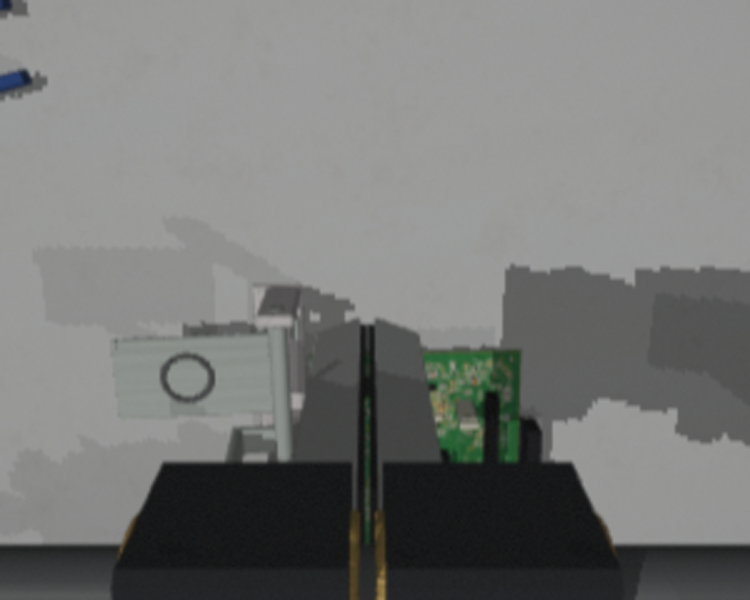

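```bash
python3 - <<'E'
from h import *
import pickle
np.set_printoptions(precision=4,suppress=True)
m=pickle.load(open('w1.pkl','rb'))
for n,p,z in [('leafFrontTip',(112,340),.036),('leafBackTip',(120,417),.036),('leafFrontPin',(270,335),.036),('boardcornerL',(522,350),.010),('boardfront',(425,350),.010),('pinF',(278,330),.037),('pinB',(283,460),.037),('post_front_R',(258,318),.041),('post_front_L',(300,318),.041),('postfarL?',(277,430),.041)]:
    print(n,ray('wrist',np.array(p)/2.5+[110,90],z,m))
s=camera_model('scene');t=camera_model('top')
# triangulate lug/hinge/front/leaf between cams
def tri(obs):
    A=[];b=[]
    for m,xy in obs:
        c=np.array(m['xyz']); d=ray('x',xy,0,m)-c; d/=np.linalg.norm(d); P=np.eye(3)-np.outer(d,d); A.append(P); b.append(P@c)
    return np.linalg.lstsq(np.vstack(A),np.hstack(b),rcond=None)[0]
print('lug',tri([(t,(328.2,199.4)),(s,(272,241.8)),(m,(198.9,272.4))]))
print('hinge',tri([(t,(321.4,199.9)),(s,(268.1,238.4)),(m,(219.2,263.6))]))
print('front',tri([(t,(299,213)),(s,(250.7,231.7)),(m,(273.3,232.5))]))
print('board',tri([(t,(297.1,195.3)),(s,(263,224.2)),(m,(275.2,270.4))]))
a=capture('scene'); b=capture('top')
cv2.imwrite('pics/st1.png',np.hstack([cv2.resize(a[190:280,220:320],(400,360),interpolation=cv2.INTER_CUBIC),cv2.resize(b[145:235,265:365],(400,360),interpolation=cv2.INTER_CUBIC)])[:,:,::-1])
E
```

```text
leafFrontTip [ 0.4386 -0.2495  0.036 ]
leafBackTip [ 0.4737 -0.2491  0.036 ]
leafFrontPin [ 0.4363 -0.1847  0.036 ]
boardcornerL [ 0.4544 -0.075   0.01  ]
boardfront [ 0.4544 -0.1186  0.01  ]
pinF [ 0.4337 -0.1812  0.037 ]
pinB [ 0.4936 -0.1807  0.037 ]
post_front_R [ 0.4269 -0.1886  0.041 ]
post_front_L [ 0.4269 -0.1718  0.041 ]
postfarL? [ 0.477  -0.1824  0.041 ]
lug [ 0.4788 -0.2018  0.0596]
hinge [ 0.4782 -0.1832  0.0481]
front [ 0.4527 -0.1252  0.0207]
board [ 0.4989 -0.121   0.0214]
```

View pics/st1.png

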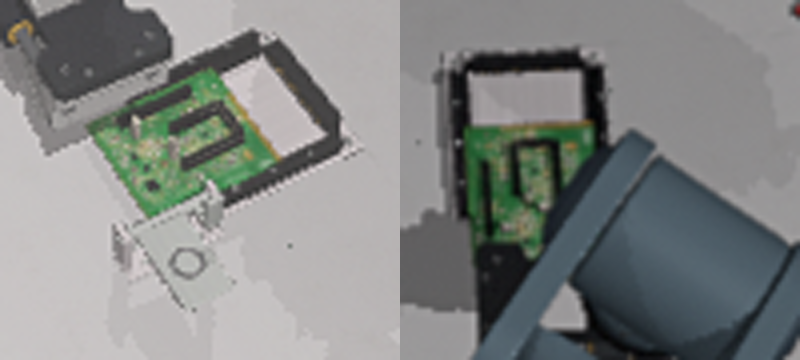

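Estimate: dock A's origin is (0.550, -0.1225) with yaw about 0, taken from the leaf edges, posts, pin and board corner. The board's front edge is at x≈0.454, so it needs about 43 mm of travel. Next I'll lower the fingertip in front of it.

Call:
servo_tool(targets="2.3 5 -2.5 0 0 0;2.3 10 -3 0 0 0;2.3 13.5 -3 0 0 0;2.3 13.5 -3 0 0 0;2.3 13.5 -3 0 0 0")

```text
time_s: 5.22
ee_pos: [0.425, -0.1258, 0.0219]
eef_rot: [[-0.003, 0.002, -1.0], [1.0, -0.001, -0.003], [-0.001, -1.0, -0.002]]
ft_force: [0.3, 0.1, 0.6]
opening: 0.0002
```

Call:
servo_tool(targets="0.3 1.5 0 0 0 0;0.3 1.5 0 0 0 0;0.3 1.5 -1 0 0 0;0.3 1.5 -2 0 0 0;0.3 1.5 -2.6 0 0 0;0.3 1.5 -3.2 0 0 0;0.3 1.5 -3.8 0 0 0;0.3 1.5 -4 0 0 0")

```text
time_s: 6.22
ee_pos: [0.4644, -0.122, 0.0054]
eef_rot: [[-0.004, -0.0, -1.0], [1.0, 0.0, -0.004], [0.0, -1.0, 0.0]]
ft_force: [-1.5, -0.9, 0.5]
opening: 0.0008
```

```bash
python3 - <<'E'
from h import *
s=ctrl.get_state(); print(s['time_s'],s['ee_pos'],s['ft_force'])
im=save('scene','s2.png')
cv2.imwrite('pics/s2c.png',cv2.resize(im[190:280,210:330],(720,540),interpolation=cv2.INTER_CUBIC)[:,:,::-1])
E
```

```text
6.225 [ 0.46435492 -0.12199525  0.00543   ] [-1.51833197 -0.88710809  0.47312484]
```

View pics/s2c.png

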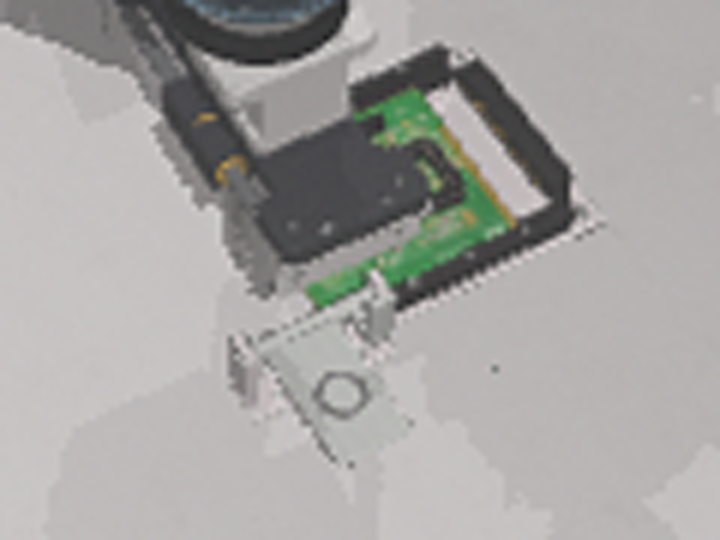

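The board is sliding in level, and the white gap has narrowed. I'll raise the finger 1 mm and continue.

Call:
servo_tool(targets="0 -0.1 -0.5 0 0 0;0 -0.1 -1 0 0 0;0 -0.1 -1.5 0 0 0;0 -0.1 -1.9 0 0 0;0 -0.1 -2.1 0 0 0;0 -0.1 -2.1 0 0 0")

```text
time_s: 7.02
ee_pos: [0.4833, -0.1219, 0.0061]
eef_rot: [[-0.004, -0.005, -1.0], [1.0, 0.0, -0.004], [0.0, -1.0, 0.005]]
ft_force: [-7.0, -1.5, 5.4]
opening: 0.0001
```

```bash
python3 - <<'E'
from h import *
s=ctrl.get_state(); print(s['time_s'],s['ee_pos'],s['ft_force'])
im=save('scene','s3.png'); b=capture('top')
f=lambda i:cv2.resize(i,(400,480),interpolation=cv2.INTER_CUBIC)
cv2.imwrite('pics/s3c.png',np.hstack([f(im[190:262,250:310]),f(b[145:217,270:330])])[:,:,::-1])
E
```

```text
7.025 [ 0.48325089 -0.12190104  0.00614313] [-6.95642248 -1.45027885  5.35107338]
```

View pics/s3c.png

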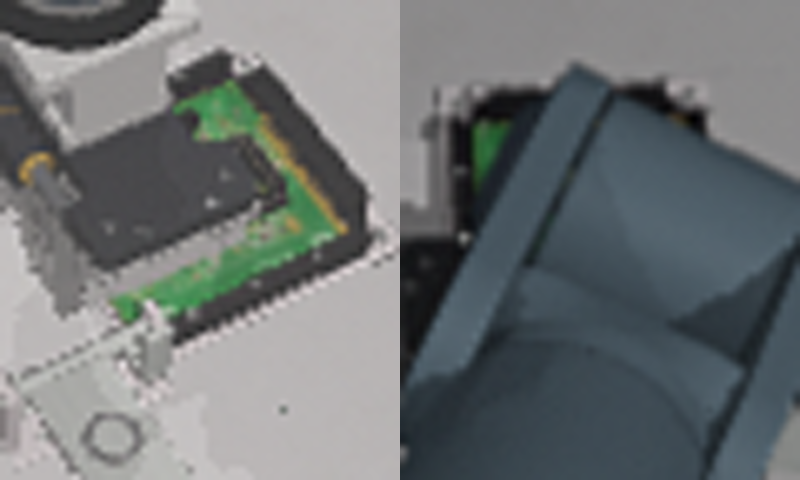

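The white gap has closed, but I can't confirm it's home yet. I'll push a little further and watch force against travel.

Call:
servo_tool(targets="0 -0.1 -0.2 0 0 0;0 -0.1 -0.3 0 0 0;0 -0.1 -0.4 0 0 0;0 -0.1 -0.4 0 0 0")

```text
time_s: 7.62
ee_pos: [0.4838, -0.1217, 0.0061]
eef_rot: [[-0.006, -0.014, -1.0], [1.0, 0.001, -0.006], [0.001, -1.0, 0.014]]
ft_force: [-18.4, -4.5, 9.4]
opening: 0.0005
```

Call:
servo_tool(targets="0 0 3 0 0 0;0 -5 5 0 0 0;0 -10 8 0 0 0;-6 -14.5 8.5 0 0 0;-12 -14.5 8.5 0 0 0;-12 -14.5 8.5 0 0 0;-12 -14.5 8.5 0 0 0")

```text
time_s: 8.5
ee_pos: [0.4043, -0.2421, 0.1521]
eef_rot: [[-0.002, -0.0, -1.0], [1.0, 0.001, -0.002], [0.001, -1.0, 0.0]]
ft_force: [0.4, 0.1, -0.7]
opening: 0.0003
```

```bash
python3 - <<'E'
from h import *
import pickle
np.set_printoptions(precision=4,suppress=True)
s=ctrl.get_state(); print(s['time_s'],s['ee_pos'],s['eef_rot'],s['ft_force'])
m=camera_model('wrist'); im=save('wrist','w2.png'); pickle.dump(m,open('w2.pkl','wb'))
b=capture('scene')
cv2.imwrite('pics/w2c.png',np.hstack([cv2.resize(im[180:330,220:420],(480,360),interpolation=cv2.INTER_CUBIC),cv2.resize(b[190:262,250:310],(300,360),interpolation=cv2.INTER_CUBIC)])[:,:,::-1])
E
```

```text
8.5 [ 0.4043 -0.2421  0.1521] [[-0.0023 -0.0003 -1.    ]
 [ 1.      0.0008 -0.0023]
 [ 0.0008 -1.      0.0003]] [ 0.4205  0.1345 -0.7417]
```

View pics/w2c.png

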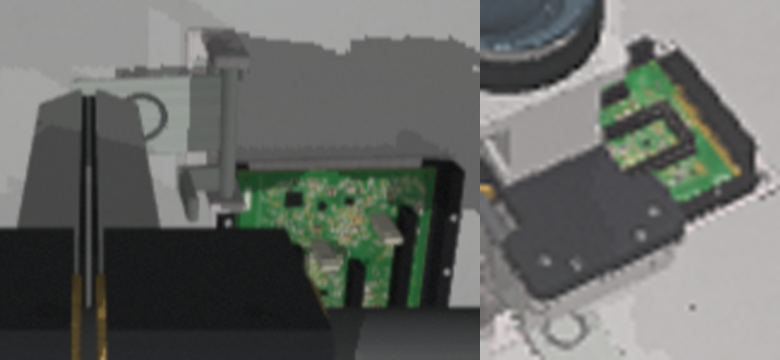

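```bash
python3 - <<'E'
from h import *
import pickle
np.set_printoptions(precision=4,suppress=True)
m=pickle.load(open('w2.pkl','rb'))
f=lambda p:np.array(p)/2.4+[220,180]
for n,p,z in [('basefrontR',(250,158),.004),('basefrontL',(420,158),.004),('boardR',(260,170),.010),('boardL',(420,169),.010),('guidetopfrontL',(445,160),.018),('guide in L',(437,162),.018),('guide outL',(463,162),.018),('lugtop?',(192,217),.061),('lugtopfront',(192,168),.061),('pinF',(231,70),.037),('pinB',(231,200),.037),('boardLcorner',(421,169),.01)]:
    print(n,ray('w',f(p),z,m))
E
```

```text
basefrontR [ 0.4912 -0.1631  0.004 ]
basefrontL [ 0.4911 -0.0806  0.004 ]
boardR [ 0.4944 -0.1593  0.01  ]
boardL [ 0.4938 -0.0828  0.01  ]
guidetopfrontL [ 0.4849 -0.0757  0.018 ]
guide in L [ 0.4859 -0.0793  0.018 ]
guide outL [ 0.4859 -0.0672  0.018 ]
lugtop? [ 0.4887 -0.199   0.061 ]
lugtopfront [ 0.4664 -0.2     0.061 ]
pinF [ 0.4334 -0.1816  0.037 ]
pinB [ 0.4948 -0.1782  0.037 ]
boardLcorner [ 0.4938 -0.0823  0.01  ]
```

The board front is at about 0.494, against roughly 0.4945 expected when home, and it stopped hard. To rule out the finger having caught the base edge, I'll push once more slightly higher.

Call:
servo_tool(targets="6 0 -1.5 0 0 0;12 0 -3 0 0 0;12 6 -3.5 0 0 0;12 11.5 -4 0 0 0;12 14.45 -4 0 0 0;12 14.45 -4 0 0 0;12 14.45 -6 0 0 0;12 14.45 -6.8 0 0 0")

```text
time_s: 9.6
ee_pos: [0.4739, -0.1221, 0.0097]
eef_rot: [[-0.005, 0.003, -1.0], [1.0, -0.001, -0.005], [-0.001, -1.0, -0.003]]
ft_force: [0.8, -0.5, 0.6]
opening: 0.0002
```

Call:
servo_tool(targets="0 0 -0.5 0 0 0;0 0 -1 0 0 0;0 0 -1.3 0 0 0;0 0 -1.6 0 0 0;0 0 -1.6 0 0 0")

```text
time_s: 10.22
ee_pos: [0.484, -0.1216, 0.0073]
eef_rot: [[-0.005, -0.011, -1.0], [1.0, 0.001, -0.005], [0.001, -1.0, 0.011]]
ft_force: [-14.6, -1.7, 10.7]
opening: 0.0007
```

It stopped at the same 0.484 with 15 N, so the board is home. Now the flag.

Call:
servo_tool(targets="0 0 3 0 0 0;0 -5 4 0 0 0;0 -11 4 0 0 0;-6 -11 2 0 0 0;-11.5 -11 0.2 0 0 0;-11.5 -11 0.2 0 0 0;-11.5 -11 0.2 0 0 0")

```text
time_s: 11.1
ee_pos: [0.4858, -0.2363, 0.1173]
eef_rot: [[-0.003, -0.001, -1.0], [1.0, 0.001, -0.003], [0.001, -1.0, 0.001]]
ft_force: [-1.3, -0.2, -0.1]
opening: 0.0005
```

Call:
servo_tool(targets="0 4 -0.2 0 0 0;0 6.6 -0.2 0 0 0;0 6.6 -0.2 0 0 0;0.8 6.6 -0.2 0 0 0;1.4 6.6 -0.2 0 0 0;2 6.6 -0.2 0 0 0;2 6.6 -0.2 0 0 0")

```text
time_s: 11.98
ee_pos: [0.4886, -0.2165, 0.0524]
eef_rot: [[-0.004, 0.001, -1.0], [1.0, -0.0, -0.004], [-0.0, -1.0, -0.001]]
ft_force: [-0.2, 0.3, 0.1]
opening: 0.0006
```

```bash
python3 - <<'E'
from h import *
s=ctrl.get_state(); print(s['time_s'],s['ee_pos'],s['ft_force'])
im=save('wrist','w3.png'); b=capture('scene')
cv2.imwrite('pics/w3c.png',np.hstack([cv2.resize(im[180:330,180:380],(480,360),interpolation=cv2.INTER_CUBIC),cv2.resize(b[205:277,240:300],(300,360),interpolation=cv2.INTER_CUBIC)])[:,:,::-1])
E
```

```text
11.975 [ 0.4885678  -0.21651383  0.05241746] [-0.19700749  0.25022138  0.05005932]
```

View pics/w3c.png

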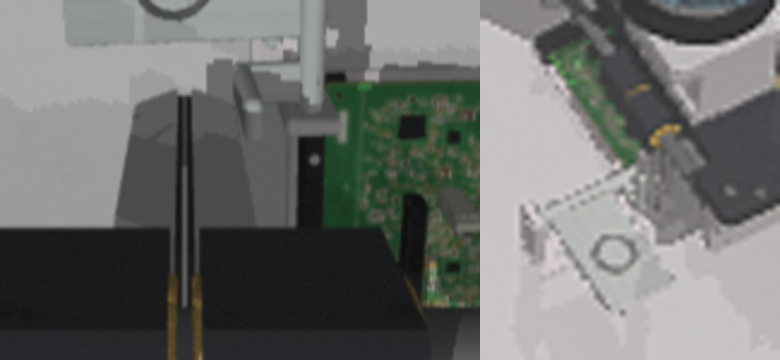

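Call:
servo_tool(targets="0.5 -0.3 0 0 0 0;0.9 -0.5 0 0 0 0;1.3 -0.7 0 0 0 0;2 -0.9 0 0 0 0;2.7 -0.9 0 0 0 0;2.7 -0.9 0 0 0 0")

```text
time_s: 12.82
ee_pos: [0.4891, -0.1897, 0.0623]
eef_rot: [[-0.004, 0.002, -1.0], [1.0, -0.001, -0.004], [-0.001, -1.0, -0.002]]
ft_force: [-0.8, -1.5, 6.4]
opening: 0.0006
```

Call:
servo_tool(targets="0.4 0.1 0 0 0 0;0.8 0.25 0 0 0 0;1.2 0.45 0 0 0 0;1.5 0.7 0 0 0 0;1.7 0.9 0 0 0 0;1.7 0.9 0 0 0 0")

```text
time_s: 13.58
ee_pos: [0.4906, -0.1708, 0.0566]
eef_rot: [[-0.002, 0.003, -1.0], [1.0, 0.005, -0.002], [0.005, -1.0, -0.003]]
ft_force: [-4.9, 12.5, 31.1]
opening: 0.0004
```

```bash
python3 - <<'E'
from h import *
s=ctrl.get_state(); print(s['time_s'],s['ee_pos'],s['ft_force'])
im=save('wrist','w4.png'); b=capture('scene')
cv2.imwrite('pics/w4c.png',np.hstack([cv2.resize(im[180:330,180:380],(480,360),interpolation=cv2.INTER_CUBIC),cv2.resize(b[205:277,240:300],(300,360),interpolation=cv2.INTER_CUBIC)])[:,:,::-1])
E
```

```text
13.575 [ 0.49058843 -0.17076925  0.05655475] [-4.93968915 12.50242377 31.13780078]
```

View pics/w4c.png

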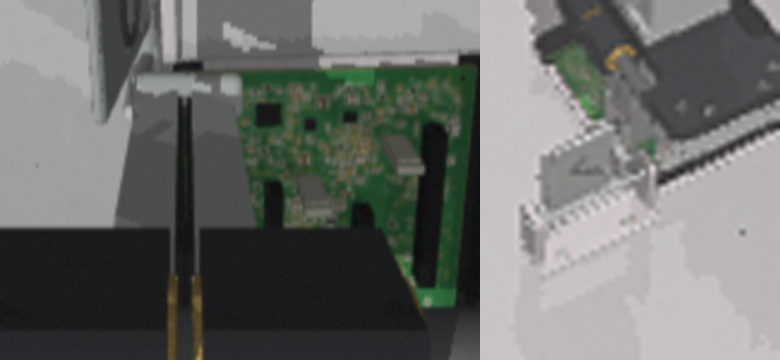

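The leaf is upright with the tick side facing right, and the board is still flush. I'll lift off and push the leaf over from its tick face.

Call:
servo_tool(targets="0 -5 0 0 0 0;0 -9.5 0 0 0 0;0 -9.5 0 0 0 0;-5 -9.5 2 0 0 0;-10 -9.5 3.8 0 0 0;-10 -9.5 3.8 0 0 0;-10 -4 3.8 0 0 0;-10 -2 3.8 0 0 0")

```text
time_s: 14.68
ee_pos: [0.4486, -0.2697, 0.0676]
eef_rot: [[-0.003, -0.005, -1.0], [1.0, 0.006, -0.003], [0.006, -1.0, 0.005]]
ft_force: [-0.0, 0.3, 0.6]
opening: 0.0007
```

Call:
servo_tool(targets="3 -0.2 -0.4 0 0 0;6 -0.2 -0.4 0 0 0;7.5 -0.2 -0.4 0 0 0;8.3 -0.2 -0.4 0 0 0;9 -0.1 -0.4 0 0 0;9.6 0 -0.4 0 0 0;9.6 0 -0.4 0 0 0")

```text
time_s: 15.55
ee_pos: [0.4542, -0.1769, 0.0719]
eef_rot: [[-0.003, 0.0, -1.0], [1.0, 0.0, -0.003], [0.0, -1.0, -0.0]]
ft_force: [-0.0, -0.0, -0.4]
opening: 0.001
```

Call:
servo_tool(targets="0.6 0.2 0 0 0 0;1.2 0.7 0 0 0 0;1.6 1.1 0 0 0 0;1.9 1.5 0 0 0 0;2.2 2 0 0 0 0;2.4 2.5 0 0 0 0;2.4 2.5 0 0 0 0")

```text
time_s: 16.42
ee_pos: [0.4538, -0.1527, 0.0464]
eef_rot: [[-0.004, -0.001, -1.0], [1.0, 0.001, -0.004], [0.001, -1.0, 0.001]]
ft_force: [-1.4, 0.9, -0.1]
opening: 0.0002
```

```bash
python3 - <<'E'
from h import *
s=ctrl.get_state(); print(s['time_s'],s['ee_pos'],s['ft_force'])
im=save('wrist','w5.png'); b=capture('scene')
cv2.imwrite('pics/w5c.png',np.hstack([cv2.resize(im[180:330,180:380],(480,360),interpolation=cv2.INTER_CUBIC),cv2.resize(b[205:277,240:300],(300,360),interpolation=cv2.INTER_CUBIC)])[:,:,::-1])
E
```

```text
16.425 [ 0.45376171 -0.15268693  0.04635226] [-1.37513805  0.90999986 -0.05779787]
```

View pics/w5c.png

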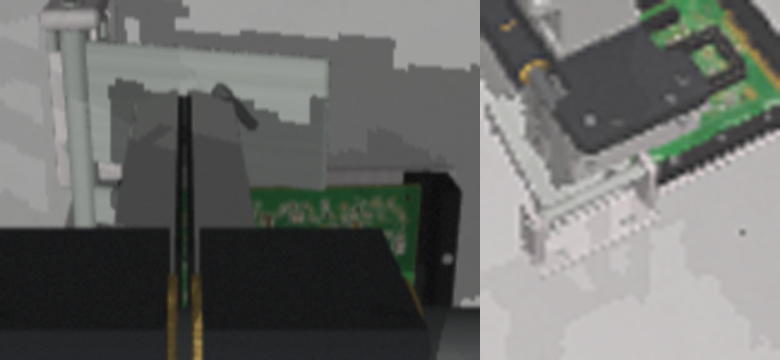

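The leaf is over, with the tick on top at about (235,105). It's nearly flat, so I'll press it onto its stop.

Call:
servo_tool(targets="0.5 0.4 0 0 0 0;1 0.8 0 0 0 0;1 1.1 0 0 0 0;1 1.3 0 0 0 0;1 1.4 0 0 0 0;1 1.4 0 0 0 0")

```text
time_s: 17.27
ee_pos: [0.4542, -0.1424, 0.0352]
eef_rot: [[-0.004, -0.002, -1.0], [1.0, 0.002, -0.004], [0.002, -1.0, 0.002]]
ft_force: [-8.4, 7.3, 22.7]
opening: 0.0005
```

It's on the stop: z 0.035, 23 N. I'll retract straight up and check.

Call:
servo_tool(targets="0 -2 0 0 0 0;0 -6 0 0 0 0;0 -12 0 0 0 0;0 -12 4 0 0 0;6 -12 8 0 0 0;10 -12 8 0 0 0;10 -12 8 0 0 0;10 -12 8 0 0 0")

```text
time_s: 18.27
ee_pos: [0.374, -0.0436, 0.153]
eef_rot: [[-0.004, 0.0, -1.0], [1.0, -0.0, -0.004], [-0.0, -1.0, -0.0]]
ft_force: [0.9, 0.4, -0.3]
opening: 0.0007
```

```bash
python3 - <<'E'
from h import *
s=ctrl.get_state(); print(s['time_s'],s['ee_pos'],s['ft_force'])
im=save('wrist','w6.png'); b=capture('scene')
cv2.imwrite('pics/w6c.png',np.hstack([cv2.resize(im[160:310,80:280],(480,360),interpolation=cv2.INTER_CUBIC),cv2.resize(b[205:277,240:300],(300,360),interpolation=cv2.INTER_CUBIC)])[:,:,::-1])
E
```

```text
18.275 [ 0.3739696  -0.04358622  0.15304149] [ 0.87368181  0.37539185 -0.32795631]
```

View pics/w6c.png

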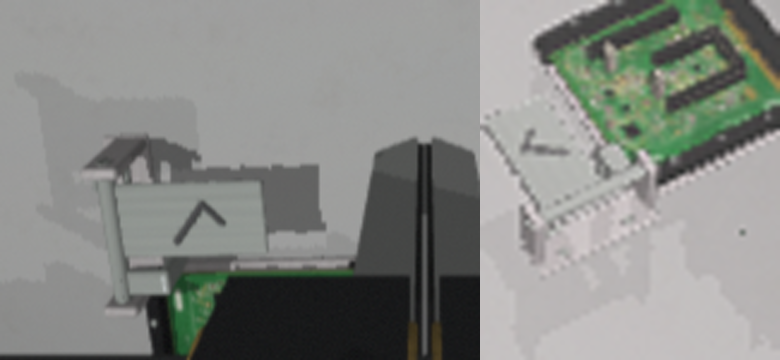

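The leaf lies flat across the mouth with the tick up, the board is flush behind the lug, and the robot is clear of everything. Handing in.

```bash
python3 -c "
from bench import ctrl
ctrl.job_done(); print(ctrl.get_state()['time_s'])"
```

```text
the job is handed in; nothing more can be done
the job is handed in; nothing more can be done
```

I pushed the socket board home and turned its flag right over, then handed the job in at about 18 s of the 54 s allowed. No verdict is reported.

- **Board:** I pushed it with the closed fingertips, and it stopped at the same point (TCP x 0.484) twice: 18 N on the first push, 15 N on a second, slightly higher one. The pictures show its front edge flush at the mouth and no gap at the connector.
- **Flag:** I turned it up to vertical by its lug, then pushed it over by its tick face and pressed it down until it stopped at z 0.035 m with 23 N, which matches a level leaf. The last pictures show the leaf flat with the tick on top, the board still in, and the robot clear with no force on it.
- **Higher forces than needed:** the force on the tool reached about 31 N while I turned the lug, and 23 N on the final press. Both are well under the 120 N wrist limit.
- **Disagreement in the measurements:** my estimates of dock A's position along x differed by about 4 mm (0.546 to 0.550 from different features). I relied on the hard stop instead.
- **Not checked:** I made no separate final check of the other dock or the loose things. The tool stayed well away from them.

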